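# Weigh a mallet on the small shipping scale by balancing it on a rest

### The arm

A 7-joint arm with a two-finger parallel gripper is mounted at the origin on the work surface. World frame = base frame: x ahead of the robot, y to its left, z up, the work surface at z = 0. Lengths are in m, angles in rad, forces in N, time in s.
With the tool pointing down it reaches from about 0.425 to 0.875 m from the base axis. Payload 8.4 kg.
Tool frame: the origin (TCP) lies midway between the tips of the shut fingers; the grasp point (between the pads) lies 19 mm behind it; z points along the fingers, y is the direction in which the jaws open and shut (so a half turn about z gives the same grasp; the last joint's range is limited). The gripper opens to 85 mm and grips with 20 to 120 N. Pads are 22 mm wide; open, the fingers measure 114 mm over their backs; the gripper's body (76 mm by 85 mm) begins 54 mm behind the grasp point. The pads swing forward as they close: fully open they stand 13 mm farther back than shut.
Start: joints at [1.156, 0.333, 0.04, 1.465, -0.013, 1.343, -0.059], TCP at [0.202, -0.618, 0.231] pointing down, gripper open.
Joint ranges: [-2.58, 2.58], [-0.38, 2.09], [-1.3, 1.39], [0.25, 2.4], [-1.5, 4.64], [0.08, 2.09], [-2.65, 2.65]. Speed limits (rad/s): [2.22, 2.22, 2.79, 2.79, 3.14, 3.14, 3.14].

### API

Orientations are given as a rotation vector (axis times angle).
In Python, from rig import readout, optics, ticket, finder gives the robot as it stands.
- The arm moves only by the shell command python3 -m inch 'ROWS' [OPENING]. ROWS is JSON, a list of rows, each an object of numbers: "dx", "dy", "dz": the shift along the world's x, y, z in mm; "yaw": the turn about the world's z in degrees. A call has 1 to 10 rows; each row shifts and turns the commanded pose from where the row before left it; what a row does not reach is not made up. A row lasts 1/12 s, in which the tool goes at most 41.7 mm and 7.16 degrees, less where a joint would pass 70% of its speed; a pose out of reach is approached as far as the arm can. A call with a gripper value outside its range is refused whole. OPENING is the opening in per cent of the stroke, from 0 (shut) to 100 (fully open), set as the call begins (- or left out, the last holds). The fingers move at their own pace and stop on an object; the grip force is fixed at half the most. Time passes only in rows, so rows that do not move let the fingers close. It gives the time, the measured TCP pose, the force and the opening at its end, in the units of the state.
- readout.observe(): the state, without advancing time (a new reading comes with each control period).
- optics.get_image(name): name is "side" or "top" or "wrist"; returns the picture (384x512x3 uint8, red, green, blue); there is no depth.
- optics.camera_model(name): a dict with "fx", "fy", "cx", "cy" (pixels), "extrinsics" (4x4, takes a point from camera to world coordinates); the wrist camera has in their place "tool_from_camera" (4x4, takes a point from camera to tool coordinates, whose origin is the TCP and whose axes are the flange's). Camera axes: x right, y up, looking along -z (the intrinsics and any distortion apply to the point x, -y, -z); pixel columns grow to the right and rows downward; lengths in m; the calibration is good to about 2 mm. A picture is of the moment at which its call begins: read the wrist's pose just before it. camera_model takes no time and is no camera call.
- ticket.close_job(): hands the job in, once; it reports no verdict.
Trained networks look in the newest picture that a camera, given by its name, has taken for a name from the list of things; names that differ only in an ending like _2 or _b are one class to them, and where a whole thing is asked for, a point or a joint stands for the part that bears it (a point fixed in the world has none). Each returns a list of dicts, best first, with "p" (0 to 1); they miss things now and then, are a little off and sometimes report something else, mostly with a low value. They report only what shows in the picture. A call takes as long as a camera call.
- finder.regions_of(camera, name): "region" (384x512 bool, what is visible of it) and "point" ([row, column] in pixels, amid what is visible of it).
- finder.mark_of(camera, name): "point" ([row, column] in pixels: a listed point, or the origin of a listed thing).
The state is a dict: "clock": time; "joint_positions": joint angles; "joint_vel": joint speeds; "effort": joint torques, N m; "eef_pos": TCP position; "eef_rot": TCP orientation; "wrist_force": force on the tool from outside, world axes, zero at the start; "wrist_torque": the same for the moment, N m; "width": finger opening in m.
Only numpy, scipy, OpenCV 4.12 (cv2) and the standard library are available. Lean on these libraries where they do the work, as an engineer would, in place of code of your own. Each camera call takes 0.05 s, during which the arm holds its last target.

### The job

The mallet must be weighed for the sale list, but it is too long for the scale, so it has to be balanced on the tee-bar rest. First take the tin off the scale and stand it upright in the carton, then stand the rest upright in the middle of the platter and press the zero key. Then balance the mallet square across the narrow top edge of the rest, level and touching nothing but that edge, and leave it lying there still; leave the jar, mug, tape and padlock where they are.

Things in the scene. Friction and masses are not known exactly. Their poses are not given: they have to be found in the camera images.
- scale: grey bench scale, fixed to the table; housing 236 x 196 mm, steel platter 176 (x) x 210 (y) mm with its top 62 mm above the table. Origin on the table under the middle of the platter; its front panel lies on the -x side (towards the robot), z up
- platter (a point): where the rest is to stand: middle of the platter's top face, 62 mm above the table; axes as the scale's. A mallet let go askew on the rest rocks to and fro on its edge for some seconds unless steadied
- zero_key_top (a point): top centre of the white round zero key (diameter 24 mm) on the scale's black front panel, 120 mm in front of the platter's middle (scale x -120, y -55 mm); pressed straight down
- zero_key (a joint): travel of the zero key in m: 0 up, 0.005 fully down (spring, 4 N when fully down); it counts as pressed beyond 0.0035
- rest: aluminium tee-bar offcut, 0.31 kg, standing on its flange: flange 80 x 80 x 10 mm, upright web 10 mm thick and 80 mm long, its upper 12 mm covered by a black rubber edge trim 16 mm thick; 62 mm high overall. The flat top of the trim, 80 x 16 mm, is the balancing edge. Origin under the middle of the flange; z up; web and edge run along x, their thickness lies along y
- mallet: black-headed mallet with a straight wooden handle, lying flat, 385 mm long. x runs along the handle towards the head, y along the head, z up. Origin in the plane of the undersides of head and end knob, below the handle's axis, 85 mm from the head's middle. Head 50 (x) x 110 (y) x 40 (z) mm, from x 60 to 110. Rubber grip 32 x 26 mm from x -140 to -255, then end knob 40 x 40 mm to x -275
- neck (a point): point on the axis of the mallet's bare handle, 20 mm above the mallet's origin; axes as the mallet's. The bare handle runs from x 60 to -140 mm of it, 26 mm wide (y) and 22 mm thick, its flat underside 11 mm below this point. The head is filled with an unknown amount of shot (head 0.17 to 0.53 kg, handle 0.28 kg): the balance point lies at x -50 to +10 mm of this point
- tin: round white enamel tin with a steel lid, diameter 56 mm, 80 mm high, 0.22 kg, standing on the platter at the start. Origin at the centre of its underside
- carton: low open cardboard carton, fixed, outside 250 (x) x 180 (y) x 50 mm high, walls and floor 5 mm. Origin on the table under its middle; the jar stands in its +x half, the -x half is empty
- jar: bystander: glass jar, diameter 62 mm, 80 mm high, standing in the carton's +x half; origin under its middle
- mug: bystander: white mug, rim diameter 72 mm, 78 mm high; origin under its middle
- tape: bystander: roll of packing tape, diameter 96 mm, 48 mm high; origin under its middle
- padlock: bystander: brass padlock lying flat, about 36 x 44 x 20 mm; origin under its middle

How it is judged:
By the outcome, as a careful person would: the job done as asked, in the order asked, and still so for the second after the job is handed in, with the robot touching nothing.
It also fails if it takes over 72 s, if anything falls off the work surface, if the arm or the gripper's body presses on something with over 40 N, if the wrist force passes 120 N, or if a joint passes its speed limit or range.

## Working session

There is one attempt and no reset: what is moved stays moved. The work goes in short steps, Python scripts to look and compute and a shell command to move; the robot and the scene stay as the last step left them, time stands still between calls to the robot, and variables do not carry over. Pictures are saved under pics/ and viewed, and the job is handed in when it is done.

```bash
ls; mkdir -p pics
python3 - <<'E'
from rig import readout, optics
import cv2
print(readout.observe())
for n in ["side","top","wrist"]:
    im=optics.get_image(n); cv2.imwrite(f"pics/{n}0.png",im[:,:,::-1])
    print(n,optics.camera_model(n))
E
```

```text
pics
{'clock': 0.0, 'joint_positions': array([ 1.15582486,  0.33388602,  0.03988084,  1.46631522, -0.01338127,
        1.34329607, -0.05849668]), 'joint_vel': array([-0.00034857,  0.00105182, -0.00041357,  0.00026364, -0.00076226,
       -0.00025214, -0.00106506]), 'effort': array([ 1.32815523e-03, -6.58543181e+01,  1.36612851e+00, -4.05561376e+01,
        1.66106480e-02,  1.28895589e-02, -5.03296826e-05]), 'eef_pos': array([ 0.20167083, -0.61742346,  0.23041595]), 'eef_rot': array([-3.10094838e+00, -4.93677821e-01,  6.06013003e-04]), 'wrist_force': array([-0.13964422,  0.09195948, -0.58119624]), 'wrist_torque': array([ 0.00487842,  0.04401374, -0.02547127]), 'width': 0.08530820430275327}
side {'fx': 347.05211224570456, 'fy': 347.05211224570456, 'cx': 252.02806826423478, 'cy': 188.87357286377696, 'extrinsics': array([[ 0.93326394,  0.24369749, -0.26387488,  0.37265878],
       [-0.35917534,  0.64009105, -0.67917341, -0.57016493],
       [ 0.00339109,  0.7286254 ,  0.68490403,  0.65014136],
       [ 0.        ,  0.        ,  0.        ,  1.        ]])}
top {'fx': 465.68737938283556, 'fy': 465.68737938283556, 'cx': 250.18437806926127, 'cy': 196.89786380922456, 'extrinsics': array([[-0.01504471,  0.98654346, -0.16280557,  0.38451978],
       [-0.99972383, -0.01190173,  0.02026334,  0.01302793],
       [ 0.018053  ,  0.16306546,  0.98645007,  1.27669824],
       [ 0.        ,  0.        ,  0.        ,  1.        ]])}
wrist {'fx': 265.1196032546298, 'fy': 265.1196032546298, 'cx': 256.44264485896633, 'cy': 190.0889103207931, 'tool_from_camera': array([[ 3.97148199e-04,  9.65862321e-01,  2.59055631e-01,
         6.57134798e-02],
       [ 9.99999906e-01, -4.29091063e-04,  6.67606732e-05,
         1.05445140e-04],
       [ 1.75640075e-04,  2.59055580e-01, -9.65862400e-01,
        -1.42870119e-01],
       [ 0.00000000e+00,  0.00000000e+00,  0.00000000e+00,
         1.00000000e+00]])}
```

View pics/top0.png

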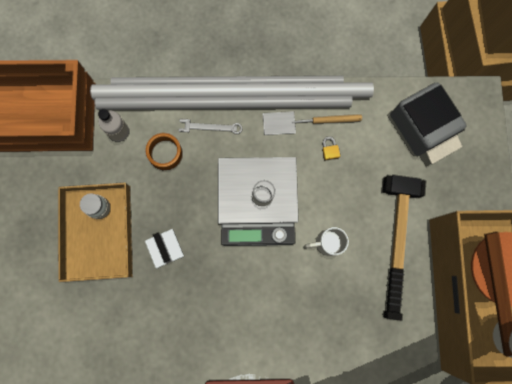

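View pics/side0.png

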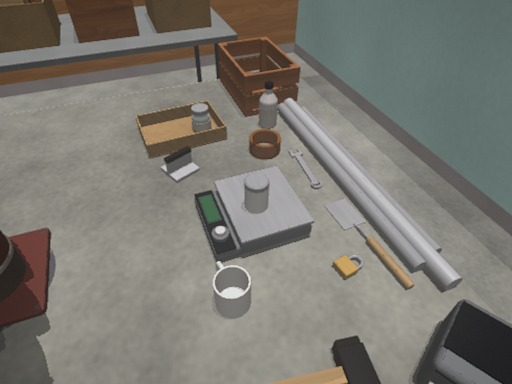

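View pics/wrist0.png

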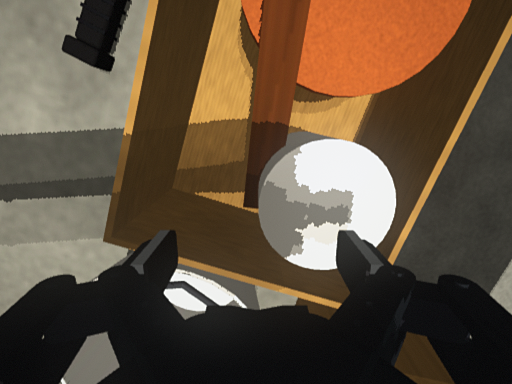

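```bash
cat > h.py <<'E'
import numpy as np, cv2
from rig import readout, optics, finder
from scipy.spatial.transform import Rotation as R
def cam(name,s=None):
    m=optics.camera_model(name)
    if 'extrinsics' in m: E=np.array(m['extrinsics'])
    else:
        s=s or readout.observe()
        T=np.eye(4);T[:3,:3]=R.from_rotvec(s['eef_rot']).as_matrix();T[:3,3]=s['eef_pos']
        E=T@np.array(m['tool_from_camera'])
    return m,E
def unproj(name,rc,z,s=None):
    m,E=cam(name,s); r,c=rc
    d=E[:3,:3]@np.array([(c-m['cx'])/m['fx'],-(r-m['cy'])/m['fy'],-1.]); o=E[:3,3]
    return o+d*(z-o[2])/d[2]
def proj(name,p,s=None):
    m,E=cam(name,s); q=E[:3,:3].T@(np.asarray(p)-E[:3,3])
    return np.array([m['cy']-m['fy']*q[1]/-q[2], m['cx']+m['fx']*q[0]/-q[2]])
E
python3 - <<'E'
from h import *
hs=dict(scale=0,platter=.062,zero_key_top=.03,rest=0,mallet=0,neck=.02,tin=.062,carton=0,jar=.005,mug=0,tape=0,padlock=0)
for n,z in hs.items():
    for c in ["top","side"]:
        if c=="side" and n in("mallet","neck","jar","tape","padlock","carton"):continue
        for d in finder.mark_of(c,n)[:1]:
            print(n,c,round(d['p'],2),np.round(d['point'],1),np.round(unproj(c,d['point'],z),4))
for n in ["mallet","rest","tin"]:
    r=finder.regions_of("top",n)[0]; np.save(n+"_reg.npy",r['region'])
    ys,xs=np.nonzero(r['region']); print(n,r['p'],len(ys),cv2.minAreaRect(np.c_[xs,ys].astype(np.float32)))
print(readout.observe()['clock'])
im=cv2.imread("pics/top0.png"); 
a=cv2.resize(im[220:280,120:210],None,fx=6,fy=6,interpolation=cv2.INTER_CUBIC)
cv2.imwrite("pics/crop_rest.png",a)
a=cv2.resize(im[145:255,210:305],None,fx=5,fy=5,interpolation=cv2.INTER_CUBIC);cv2.imwrite("pics/crop_scale.png",a)
a=cv2.resize(im[170:325,375:435],None,fx=3.8,fy=3.8,interpolation=cv2.INTER_CUBIC);cv2.imwrite("pics/crop_mal.png",a)
E
```

```text
scale top 0.81 [192.3 255.3] [ 0.608  -0.0276  0.    ]
scale side 0.69 [219.4 261.1] [ 0.6043 -0.0376  0.    ]
platter top 0.95 [190.  255.4] [ 0.6034 -0.026   0.062 ]
platter side 0.65 [198.8 261. ] [ 0.6069 -0.0271  0.062 ]
zero_key_top top 0.37 [233.4 279. ] [ 0.4901 -0.0884  0.03  ]
zero_key_top side 0.71 [221.4 262.9] [ 0.5952 -0.0696  0.03  ]
rest top 0.79 [252.2 164.1] [0.4458 0.223  0.    ]
rest side 0.88 [170.8 180.2] [0.4564 0.2197 0.    ]
mallet top 0.97 [214.4 399.7] [ 0.5409 -0.4279  0.    ]
neck top 0.77 [214.3 400.4] [ 0.5387 -0.4229  0.02  ]
tin top 0.46 [196.5 261.2] [ 0.5857 -0.0411  0.062 ]
tin side 0.58 [207.  254.5] [ 0.5824 -0.0469  0.062 ]
carton top 0.64 [236.   95.6] [0.4923 0.4097 0.    ]
jar top 0.75 [209.6 101.6] [0.564  0.3946 0.005 ]
mug top 0.83 [241.1 329.6] [ 0.4696 -0.2293  0.    ]
mug side 0.94 [300.2 230.6] [ 0.4633 -0.2192  0.    ]
tape top 0.72 [154.5 166.7] [0.7189 0.2198 0.    ]
padlock top 0.54 [153.5 329.6] [ 0.7171 -0.24    0.    ]
mallet 0.84 2552 ((404.0, 246.5), (145.0, 42.0), 90.0)
rest 0.71 906 ((163.72415161132812, 246.8103485107422), (32.12529373168945, 30.45403480529785), 68.19859313964844)
tin 0.57 6168 ((94.57719421386719, 231.01084899902344), (96.53237915039062, 73.59119415283203), 88.53119659423828)
1.2
```

View pics/crop_rest.png

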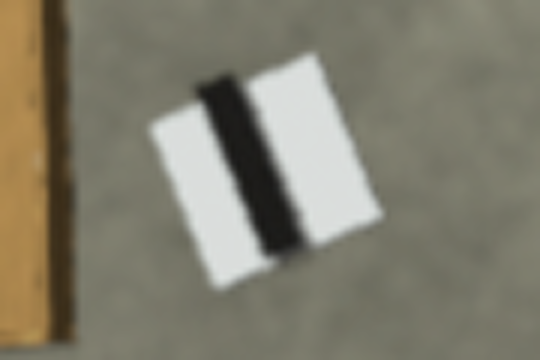

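View pics/crop_scale.png

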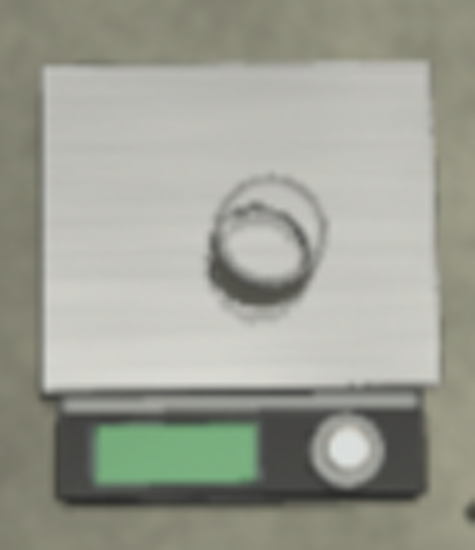

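View pics/crop_mal.png

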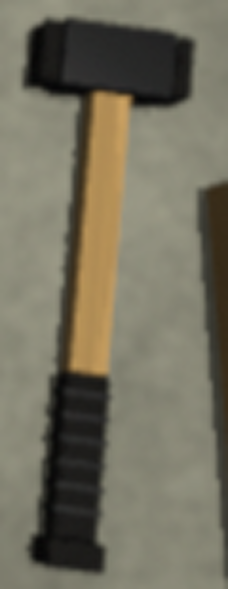

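Run:
```python
from h import *
def show(pts,z,o,k):
    w=[unproj("top",(y/k+o[1],x/k+o[0]),z)[:2] for x,y in pts]; w=np.array(w); print(np.round(w,4).tolist(), np.round(w.mean(0),4)); return w
print("platter");w=show([(42,66),(432,60),(440,385),(43,388)],.062,(210,145),5)
d=w[1]-w[0];d2=w[2]-w[3];print(np.degrees(np.arctan2(-d[0],-d[1])*-1),np.degrees(np.arctan2(d2[0],-d2[1])), np.linalg.norm(d),np.linalg.norm(w[2]-w[1]))
print("key");show([(348,448)],.03,(210,145),5)
print("rest");w=show([(150,128),(315,53),(383,213),(218,290)],.01,(120,220),6)
for a,b in((0,3),(1,2)): d=w[a]-w[b];print(np.degrees(np.arctan2(d[1],d[0])),np.linalg.norm(d))
w=show([(195,92),(235,75),(303,242),(265,255)],.062,(120,220),6);d=(w[0]+w[1]-w[2]-w[3])/2;print(np.degrees(np.arctan2(d[1],d[0])),np.linalg.norm(d))
print("mallet handle");w=show([(110,95),(85,375)],.031,(375,170),3.8);d=w[0]-w[1];print(np.degrees(np.arctan2(d[1],d[0])),np.linalg.norm(d))
u=d/np.linalg.norm(d); print("neck est from head end", w[0]-u*.060,"from grip",w[1]+u*.14)
print("tin lid");show([(270,225)],.142,(210,145),5);show([(261,265)],.062,(210,145),5)
for p in ([.5857,-.0411,.062],[.5857,-.0411,.142]):
  q=proj("top",p);print(q,(q[1]-210)*5,(q[0]-145)*5)
print("carton");
s=readout.observe();Rm=R.from_rotvec(s['eef_rot']).as_matrix();print(Rm.round(3))
```

```text
platter
[[0.691, 0.0716], [0.6922, -0.1378], [0.5167, -0.1365], [0.5178, 0.0718]] [ 0.6044 -0.0327]
0.3052233788542467 -0.31394652776778226 0.20937449778323206 0.17547512865075887
key
[[0.4869, -0.0899]] [ 0.4869 -0.0899]
rest
[[0.4753, 0.2732], [0.5081, 0.1995], [0.4357, 0.1682], [0.4026, 0.2414]] [0.4554 0.2206]
23.649902711295557 0.07929812468358431
23.381510934910377 0.07891158909272873
[[0.4868, 0.2435], [0.494, 0.2263], [0.4217, 0.196], [0.4164, 0.2122]] [0.4547 0.2195]
23.354181971448565 0.07768056975175637
mallet handle
[[0.5903, -0.4325], [0.3919, -0.4011]] [ 0.4911 -0.4168]
-8.983760289451489 0.20084471485980923
neck est from head end [ 0.53103444 -0.42309037] from grip [ 0.53020008 -0.42295846]
tin lid
[[0.5887, -0.0448]] [ 0.5887 -0.0448]
[[0.5817, -0.0437]] [ 0.5817 -0.0437]
[196.50405578 261.20485227] 256.0242613327466 257.5202789083258
[191.20903178 262.54225407] 262.7112703369386 231.0451588794612
carton
[[ 0.951  0.311 -0.   ]
 [ 0.311 -0.951  0.   ]
 [ 0.    -0.    -1.   ]]
```

Run:
```python
import cv2
im=cv2.imread("pics/side0.png"); 
a=cv2.resize(im[80:260,130:320],None,fx=4,fy=3.3,interpolation=cv2.INTER_CUBIC)
cv2.imwrite("pics/crop_s.png",a)
```

```text
(no output)
```

View pics/crop_s.png

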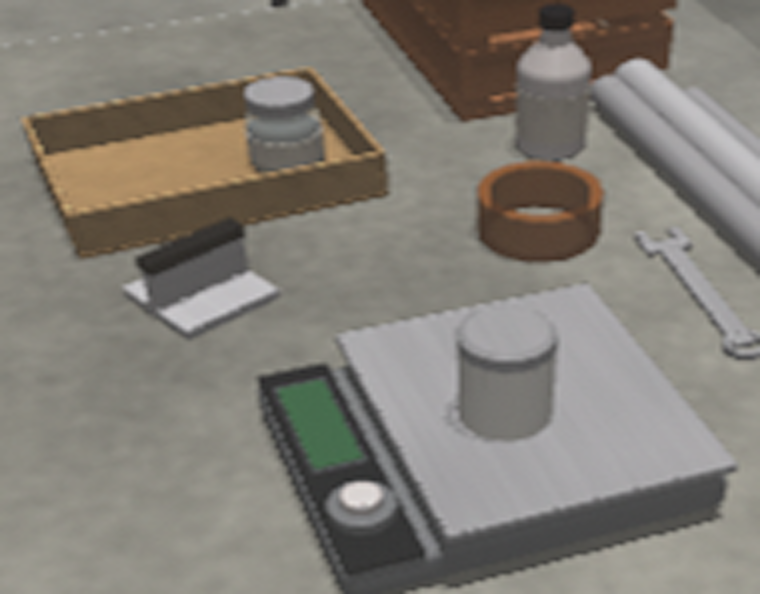

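```bash
python3 -m inch '[{"dz":10,"dx":10,"dy":15},{"dx":22,"dy":33,"yaw":1},{"dx":22,"dy":33,"yaw":1},{"dx":22,"dy":33,"yaw":1},{"dx":22,"dy":33,"yaw":1},{"dx":22,"dy":33,"yaw":1},{"dx":22,"dy":33,"yaw":0.5},{"dx":22,"dy":33},{"dx":22,"dy":33},{"dx":22,"dy":33}]' 100
python3 -m inch '[{"dx":22,"dy":33},{"dx":22,"dy":33},{"dx":22,"dy":33},{"dx":22,"dy":33},{"dx":22,"dy":33},{"dx":22,"dy":33},{"dx":22,"dy":33},{"dx":22,"dy":33}]'
```

```text
invalid input at $[0]: expected keys dx, dy, dz, yaw
invalid input at $[0]: expected keys dx, dy, dz, yaw
```

```bash
python3 -m inch '[{"dx":10,"dy":15,"dz":10,"yaw":0},{"dx":22,"dy":33,"dz":0,"yaw":1},{"dx":22,"dy":33,"dz":0,"yaw":1},{"dx":22,"dy":33,"dz":0,"yaw":1},{"dx":22,"dy":33,"dz":0,"yaw":1},{"dx":22,"dy":33,"dz":0,"yaw":1},{"dx":22,"dy":33,"dz":0,"yaw":0.5},{"dx":22,"dy":33,"dz":0,"yaw":0},{"dx":22,"dy":33,"dz":0,"yaw":0},{"dx":22,"dy":33,"dz":0,"yaw":0}]' 100
python3 -m inch '[{"dx":22,"dy":33,"dz":0,"yaw":0},{"dx":22,"dy":33,"dz":0,"yaw":0},{"dx":22,"dy":33,"dz":0,"yaw":0},{"dx":22,"dy":33,"dz":0,"yaw":0},{"dx":22,"dy":33,"dz":0,"yaw":0},{"dx":22,"dy":33,"dz":0,"yaw":0},{"dx":22,"dy":33,"dz":0,"yaw":0},{"dx":22,"dy":33,"dz":0,"yaw":0},{"dx":0,"dy":0,"dz":0,"yaw":0}]'
python3 - <<'E'
from h import *
s=readout.observe();print(s['eef_pos'],s['joint_positions'].round(2),R.from_rotvec(s['eef_rot']).as_matrix().round(3).tolist())
cv2.imwrite("pics/w1.png",optics.get_image("wrist")[:,:,::-1])
for p in ([.5857,-.042,.062],[.5857,-.042,.142]): print(proj("wrist",p,s))
for d in finder.mark_of("wrist","tin")[:2]: print(d, unproj("wrist",d['point'],.062,s))
E
```

```text
clock: 2.03
eef_pos: [0.4106, -0.3041, 0.2417]
eef_rot: [3.075, 0.642, 0.001]
wrist_force: [0.7, -0.9, 1.2]
width: 0.0853
clock: 2.78
eef_pos: [0.5884, -0.0328, 0.2412]
eef_rot: [-3.068, -0.656, -0.004]
wrist_force: [-1.7, 1.0, 0.6]
width: 0.0853
[ 0.588394   -0.03281196  0.24123688] [ 0.39  0.24 -0.49  1.58  0.11  1.34 -1.26] [[0.913, 0.409, 0.001], [0.409, -0.913, 0.004], [0.003, -0.003, -1.0]]
[179.30695244 262.71097037]
[197.50650402 264.32845537]
{'point': [174.9, 264.7], 'p': 0.93} [ 0.59179359 -0.04192924  0.062     ]
```

View pics/w1.png

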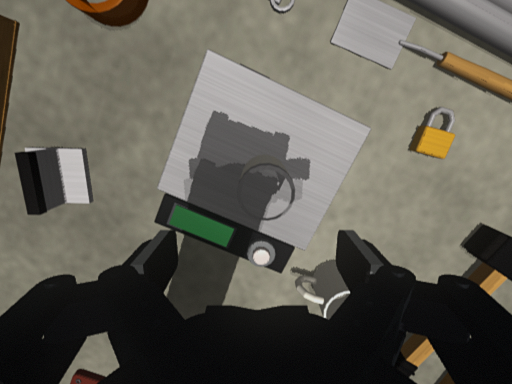

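```bash
python3 -m inch '[{"dx":3,"dy":0,"dz":-30,"yaw":0},{"dx":0,"dy":0,"dz":-30,"yaw":0},{"dx":0,"dy":0,"dz":-15,"yaw":0},{"dx":0,"dy":0,"dz":0,"yaw":0}]'
python3 - <<'E'
from h import *
s=readout.observe();print(s['eef_pos'])
cv2.imwrite("pics/w2.png",optics.get_image("wrist")[:,:,::-1])
for d in finder.mark_of("wrist","tin")[:2]: print(d, unproj("wrist",d['point'],.062,s))
print(proj("wrist",[.589,-.042,.142],s))
E
```

```text
clock: 3.22
eef_pos: [0.5862, -0.0439, 0.1625]
eef_rot: [-3.075, -0.638, 0.01]
wrist_force: [-0.4, -0.6, -0.4]
width: 0.0856
[ 0.58618359 -0.04386708  0.16254931]
{'point': [185.5, 254.6], 'p': 0.94} [ 0.5894316  -0.04044737  0.062     ]
[217.22548442 255.42086066]
```

View pics/w2.png

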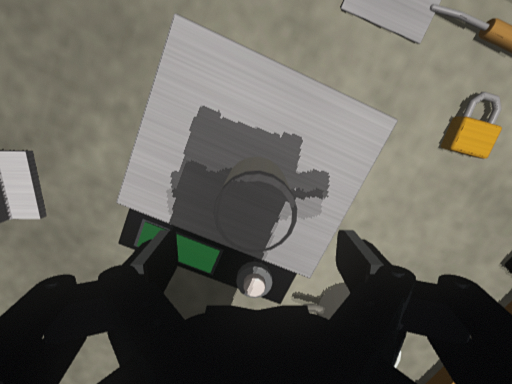

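```bash
python3 -m inch '[{"dx":4,"dy":3,"dz":-20,"yaw":0},{"dx":0,"dy":0,"dz":-25,"yaw":0},{"dx":0,"dy":0,"dz":-12,"yaw":0},{"dx":0,"dy":0,"dz":-2,"yaw":0},{"dx":0,"dy":0,"dz":0,"yaw":0},{"dx":0,"dy":0,"dz":0,"yaw":0}]'
python3 -m inch '[{"dx":0,"dy":0,"dz":0,"yaw":0},{"dx":0,"dy":0,"dz":0,"yaw":0},{"dx":0,"dy":0,"dz":0,"yaw":0},{"dx":0,"dy":0,"dz":0,"yaw":0},{"dx":0,"dy":0,"dz":0,"yaw":0}]' 0
```

```text
clock: 3.82
eef_pos: [0.5937, -0.0391, 0.109]
eef_rot: [3.075, 0.641, 0.003]
wrist_force: [0.7, -0.2, 0.0]
width: 0.0852
clock: 4.23
eef_pos: [0.5938, -0.039, 0.1087]
eef_rot: [3.074, 0.642, 0.003]
wrist_force: [-0.9, -1.5, 6.1]
width: 0.0543
```

```bash
python3 -m inch '[{"dx":0,"dy":0,"dz":15,"yaw":0},{"dx":0,"dy":0,"dz":35,"yaw":0},{"dx":-5,"dy":17,"dz":30,"yaw":0},{"dx":-13,"dy":36,"dz":0,"yaw":0},{"dx":-13,"dy":36,"dz":0,"yaw":0},{"dx":-13,"dy":36,"dz":0,"yaw":0},{"dx":-13,"dy":36,"dz":0,"yaw":0},{"dx":-13,"dy":36,"dz":0,"yaw":0},{"dx":-13,"dy":36,"dz":0,"yaw":0},{"dx":-13,"dy":36,"dz":0,"yaw":0}]'
python3 -m inch '[{"dx":-13,"dy":36,"dz":0,"yaw":0},{"dx":-13,"dy":36,"dz":0,"yaw":0},{"dx":-13,"dy":36,"dz":0,"yaw":0},{"dx":-13,"dy":36,"dz":0,"yaw":0},{"dx":-12,"dy":36,"dz":0,"yaw":0},{"dx":0,"dy":0,"dz":0,"yaw":0},{"dx":0,"dy":0,"dz":0,"yaw":0}]'
python3 - <<'E'
from h import *
s=readout.observe();print(s['eef_pos'])
for n in("top","side"): cv2.imwrite(f"pics/{n}3.png",optics.get_image(n)[:,:,::-1])
q=[unproj("top",(r,c),.05) for r,c in((185,60),(185,129),(280,130),(281,61))];print(np.round(q,3).tolist())
E
```

```text
clock: 5.07
eef_pos: [0.4958, 0.2316, 0.1876]
eef_rot: [3.075, 0.642, 0.001]
wrist_force: [0.3, 1.5, -2.2]
width: 0.0543
clock: 5.65
eef_pos: [0.4306, 0.4128, 0.1873]
eef_rot: [-3.072, -0.65, 0.001]
wrist_force: [0.4, -1.5, -2.6]
width: 0.0543
[0.43061142 0.41282563 0.1873104 ]
[[0.625, 0.494, 0.05], [0.623, 0.311, 0.05], [0.373, 0.301, 0.05], [0.373, 0.478, 0.05]]
```

View pics/top3.png

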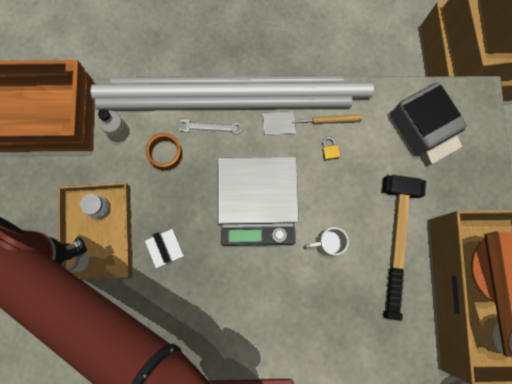

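View pics/side3.png

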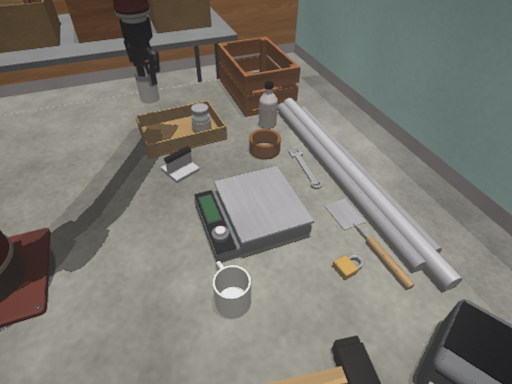

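```bash
python3 -m inch '[{"dx":3,"dy":-9,"dz":-15,"yaw":0},{"dx":3,"dy":-9,"dz":-25,"yaw":0},{"dx":0,"dy":0,"dz":-30,"yaw":0},{"dx":0,"dy":0,"dz":-30,"yaw":0},{"dx":0,"dy":0,"dz":-20,"yaw":0},{"dx":0,"dy":0,"dz":-9,"yaw":0},{"dx":0,"dy":0,"dz":0,"yaw":0},{"dx":0,"dy":0,"dz":0,"yaw":0}]'
python3 -m inch '[{"dx":0,"dy":0,"dz":-4,"yaw":0},{"dx":0,"dy":0,"dz":-2,"yaw":0},{"dx":0,"dy":0,"dz":0,"yaw":0}]'
```

```text
clock: 6.42
eef_pos: [0.4396, 0.3917, 0.059]
eef_rot: [-3.076, -0.64, -0.001]
wrist_force: [0.4, 1.1, -1.0]
width: 0.0544
clock: 6.67
eef_pos: [0.4392, 0.3923, 0.0529]
eef_rot: [-3.075, -0.642, -0.002]
wrist_force: [-0.3, -0.1, -2.9]
width: 0.0539
```

```bash
python3 -m inch '[{"dx":0,"dy":0,"dz":-1,"yaw":0},{"dx":0,"dy":0,"dz":-1,"yaw":0},{"dx":0,"dy":0,"dz":0,"yaw":0}]'
python3 -m inch '[{"dx":0,"dy":0,"dz":0,"yaw":0},{"dx":0,"dy":0,"dz":0,"yaw":0},{"dx":0,"dy":0,"dz":0,"yaw":0},{"dx":0,"dy":0,"dz":0,"yaw":0},{"dx":0,"dy":0,"dz":20,"yaw":0},{"dx":0,"dy":0,"dz":35,"yaw":0},{"dx":0,"dy":0,"dz":40,"yaw":0}]' 92
```

```text
clock: 6.92
eef_pos: [0.4393, 0.3925, 0.0517]
eef_rot: [3.075, 0.642, 0.002]
wrist_force: [-1.9, -3.2, 9.1]
width: 0.0546
clock: 7.5
eef_pos: [0.4377, 0.3912, 0.1446]
eef_rot: [3.074, 0.642, -0.006]
wrist_force: [1.5, 1.0, -0.1]
width: 0.0784
```

```bash
python3 -m inch '[{"dx":3,"dy":-34,"dz":3,"yaw":0},{"dx":3,"dy":-34,"dz":0,"yaw":0},{"dx":3,"dy":-34,"dz":0,"yaw":0},{"dx":3,"dy":-34,"dz":0,"yaw":0},{"dx":3,"dy":-34,"dz":0,"yaw":0},{"dx":0,"dy":0,"dz":0,"yaw":0},{"dx":0,"dy":0,"dz":0,"yaw":0},{"dx":0,"dy":0,"dz":0,"yaw":0}]' 100
python3 - <<'E'
from h import *
s=readout.observe();print(s['eef_pos'])
cv2.imwrite("pics/w4.png",optics.get_image("wrist")[:,:,::-1])
cv2.imwrite("pics/side4.png",optics.get_image("side")[:,:,::-1])
for d in finder.mark_of("wrist","rest")[:2]: print(d, unproj("wrist",d['point'],.0,s))
for x in(-.04,.04):
  for y in (-.008,.008):
    a=np.radians(23.5); print(proj("wrist",[.455+x*np.cos(a)-y*np.sin(a),.220+x*np.sin(a)+y*np.cos(a),.062],s))
E
```

```text
clock: 8.17
eef_pos: [0.4539, 0.2228, 0.1485]
eef_rot: [-3.075, -0.642, -0.001]
wrist_force: [-0.2, 0.9, 0.7]
width: 0.0852
[0.45385331 0.22275711 0.14853553]
{'point': [175.4, 255.1], 'p': 0.79} [0.45757324 0.22595619 0.        ]
[235.65942861 267.96256103]
[235.62595601 250.92403955]
[150.03516435 269.18607541]
[149.99808971 250.60424085]
```

View pics/w4.png

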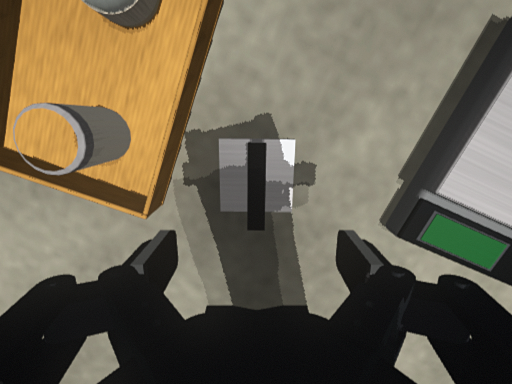

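View pics/side4.png

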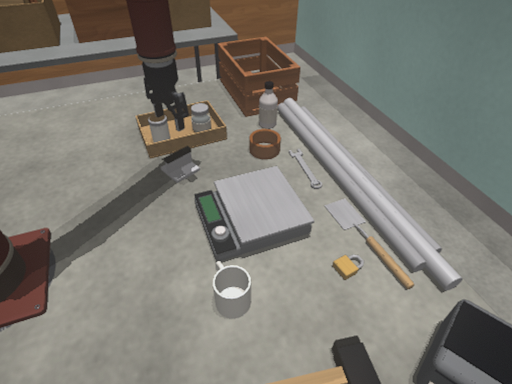

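```bash
python3 -m inch '[{"dx":4,"dy":1,"dz":-20,"yaw":0},{"dx":0,"dy":0,"dz":-30,"yaw":0},{"dx":0,"dy":0,"dz":-30,"yaw":0},{"dx":0,"dy":0,"dz":-20,"yaw":0},{"dx":0,"dy":0,"dz":-12,"yaw":0},{"dx":0,"dy":0,"dz":0,"yaw":0},{"dx":0,"dy":0,"dz":0,"yaw":0}]'
python3 -m inch '[{"dx":0,"dy":0,"dz":0,"yaw":0},{"dx":0,"dy":0,"dz":0,"yaw":0},{"dx":0,"dy":0,"dz":0,"yaw":0},{"dx":0,"dy":0,"dz":0,"yaw":0},{"dx":0,"dy":0,"dz":0,"yaw":0},{"dx":0,"dy":0,"dz":0,"yaw":0},{"dx":0,"dy":0,"dz":0,"yaw":0}]' 0
```

```text
clock: 8.9
eef_pos: [0.4576, 0.2241, 0.0365]
eef_rot: [-3.074, -0.644, 0.001]
wrist_force: [0.6, 0.3, 0.8]
width: 0.0852
clock: 9.48
eef_pos: [0.458, 0.2234, 0.0366]
eef_rot: [-3.075, -0.642, -0.001]
wrist_force: [-0.8, 1.1, 3.0]
width: 0.0154
```

```bash
python3 -m inch '[{"dx":0,"dy":0,"dz":15,"yaw":0},{"dx":0,"dy":0,"dz":35,"yaw":0},{"dx":0,"dy":0,"dz":35,"yaw":0},{"dx":18,"dy":-32,"dz":10,"yaw":-3},{"dx":18,"dy":-32,"dz":0,"yaw":-3},{"dx":18,"dy":-32,"dz":0,"yaw":-3},{"dx":18,"dy":-32,"dz":0,"yaw":-3},{"dx":18,"dy":-32,"dz":0,"yaw":-3},{"dx":18,"dy":-32,"dz":0,"yaw":-3},{"dx":18,"dy":-32,"dz":0,"yaw":-3}]'
python3 -m inch '[{"dx":20,"dy":-31,"dz":0,"yaw":-2.5},{"dx":0,"dy":0,"dz":0,"yaw":0},{"dx":0,"dy":0,"dz":0,"yaw":0},{"dx":0,"dy":0,"dz":0,"yaw":0}]'
python3 - <<'E'
from h import *
s=readout.observe();print(s['eef_pos'],s['wrist_force'])
cv2.imwrite("pics/w5.png",optics.get_image("wrist")[:,:,::-1])
cv2.imwrite("pics/side5.png",optics.get_image("side")[:,:,::-1])
for x,y in((-.088,-.105),(.088,-.105),(.088,.105),(-.088,.105)): print(proj("wrist",[.604+x,-.032+y,.062],s))
E
```

```text
clock: 10.32
eef_pos: [0.5839, -0.0028, 0.1307]
eef_rot: [3.141, 0.067, -0.002]
wrist_force: [0.7, 0.9, -3.1]
width: 0.0151
clock: 10.65
eef_pos: [0.6032, -0.0313, 0.1305]
eef_rot: [-3.141, -0.003, 0.003]
wrist_force: [-1.4, 1.2, -3.2]
width: 0.0149
[ 0.60319596 -0.03130656  0.13054185] [-1.41814276  1.20185949 -3.18696578]
[291.25073878 371.1836981 ]
[ 87.16162046 398.31660605]
[ 86.51462862 117.19339085]
[290.61677613 142.94118773]
```

View pics/w5.png

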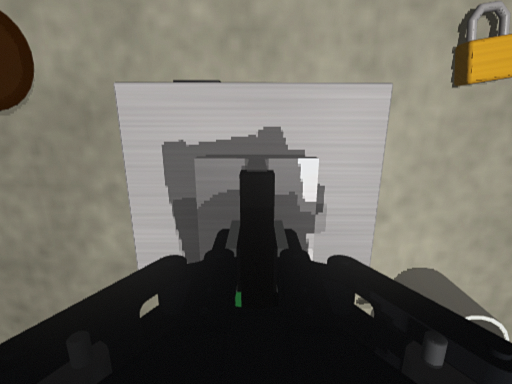

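View pics/side5.png

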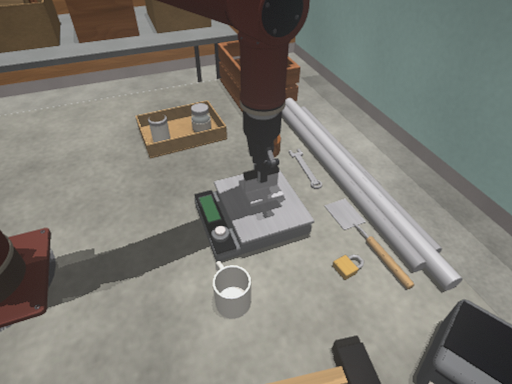

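Run:
```python
from h import *
s=readout.observe()
zb=.1305-.0366
for rc in ((157,195),(157,318)): print("fl",unproj("wrist",rc,zb+.01,s))
for rc in ((170,240),(170,274)): print("trim",unproj("wrist",rc,zb+.062,s))
for rc in ((82,115),(82,391),(268,137),(265,374)): print("pl",unproj("wrist",rc,.062,s))
for z in(.062,):
  for rc in((158.2,218.4),(157,296.4),(222,298),(222.6,218.6)): print("top",unproj("top",rc,z))
im=optics.get_image("top"); 
cv2.imwrite("pics/top5.png",cv2.resize(im[130:260,190:320],None,fx=4.5,fy=4.5,interpolation=cv2.INTER_CUBIC)[:,:,::-1])
```

```text
fl [0.64511934 0.00941525 0.1039    ]
fl [ 0.64546928 -0.0695783   0.1039    ]
trim [ 0.64664655 -0.02267947  0.1559    ]
trim [ 0.64671535 -0.0380295   0.1559    ]
pl [0.69503204 0.07572394 0.062     ]
pl [ 0.69588621 -0.13007493  0.062     ]
pl [0.53897542 0.07692137 0.062     ]
pl [ 0.54304321 -0.13567966  0.062     ]
top [0.69103693 0.07161162 0.062     ]
top [ 0.6921523 -0.1377599  0.062    ]
top [ 0.51668181 -0.13648321  0.062     ]
top [0.51782292 0.07176925 0.062     ]
```

View pics/top5.png

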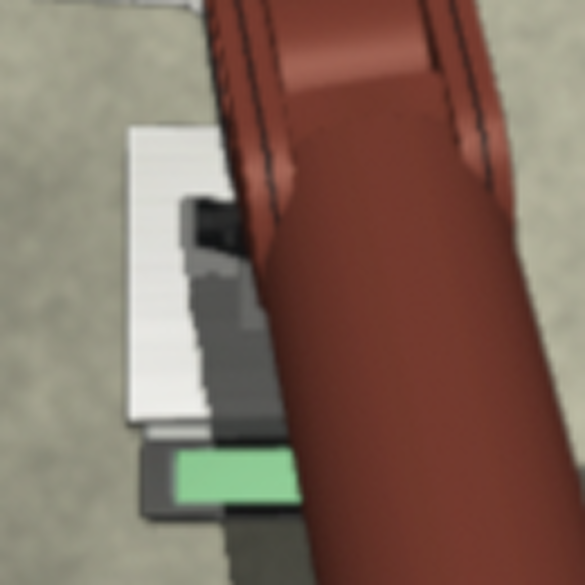

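```bash
python3 -m inch '[{"dx":2,"dy":2,"dz":-10,"yaw":0},{"dx":0,"dy":0,"dz":-12,"yaw":0},{"dx":0,"dy":0,"dz":-5,"yaw":0},{"dx":0,"dy":0,"dz":-2,"yaw":0},{"dx":0,"dy":0,"dz":-1,"yaw":0},{"dx":0,"dy":0,"dz":0,"yaw":0}]'
python3 -m inch '[{"dx":0,"dy":0,"dz":-1,"yaw":0},{"dx":0,"dy":0,"dz":-1,"yaw":0},{"dx":0,"dy":0,"dz":0,"yaw":0},{"dx":0,"dy":0,"dz":0,"yaw":0}]'
```

```text
clock: 11.3
eef_pos: [0.6057, -0.0298, 0.101]
eef_rot: [-3.141, -0.003, 0.001]
wrist_force: [-0.7, 0.5, -2.1]
width: 0.0153
clock: 11.63
eef_pos: [0.6059, -0.0299, 0.0995]
eef_rot: [3.142, 0.002, 0.0]
wrist_force: [0.0, 0.0, -3.1]
width: 0.0147
```

```bash
python3 -m inch '[{"dx":0,"dy":0,"dz":-1,"yaw":0},{"dx":0,"dy":0,"dz":-0.6,"yaw":0},{"dx":0,"dy":0,"dz":0,"yaw":0}]'
```

```text
clock: 11.88
eef_pos: [0.6061, -0.0296, 0.0987]
eef_rot: [3.142, 0.003, 0.001]
wrist_force: [-4.1, 1.7, 4.8]
width: 0.0147
```

```bash
python3 -m inch '[{"dx":0,"dy":0,"dz":0,"yaw":0},{"dx":0,"dy":0,"dz":0,"yaw":0},{"dx":0,"dy":0,"dz":0,"yaw":0},{"dx":0,"dy":0,"dz":10,"yaw":0},{"dx":0,"dy":0,"dz":30,"yaw":0},{"dx":0,"dy":0,"dz":40,"yaw":0},{"dx":-20,"dy":-10,"dz":0,"yaw":0},{"dx":-33,"dy":-16,"dz":0,"yaw":0}]' 70
python3 -m inch '[{"dx":-33,"dy":-16,"dz":0,"yaw":0},{"dx":-33,"dy":-16,"dz":0,"yaw":0},{"dx":0,"dy":0,"dz":0,"yaw":0},{"dx":0,"dy":0,"dz":0,"yaw":0},{"dx":0,"dy":0,"dz":0,"yaw":0}]' 0
python3 - <<'E'
from h import *
s=readout.observe();print(s['eef_pos'],s['wrist_force'])
cv2.imwrite("pics/w6.png",optics.get_image("wrist")[:,:,::-1])
cv2.imwrite("pics/side6.png",optics.get_image("side")[:,:,::-1])
for x,y in((-.088,-.105),(.088,-.105),(.088,.105),(-.088,.105)): print(proj("wrist",[.605+x,-.030+y,.062],s))
for n in("wrist","side"):
  for m,z in(("zero_key_top",.04),("rest",.062)):
    for d in finder.mark_of(n,m)[:1]:print(n,m,d,unproj(n,d['point'],z,s))
E
```

```text
clock: 12.55
eef_pos: [0.5559, -0.0538, 0.181]
eef_rot: [-3.14, -0.008, -0.01]
wrist_force: [-1.0, -0.8, 0.3]
width: 0.0596
clock: 12.97
eef_pos: [0.4876, -0.0877, 0.1787]
eef_rot: [3.141, 0.002, 0.003]
wrist_force: [0.2, -0.2, 0.3]
width: 0.0003
[ 0.48755095 -0.08770587  0.17874095] [ 0.20935744 -0.22052625  0.33074137]
[157.55421917 304.64137155]
[-59.03386801 315.2092289 ]
[-59.62197127  56.1494501 ]
[157.14618334  90.67513357]
wrist zero_key_top {'point': [185.3, 248.5], 'p': 0.94} [ 0.48340372 -0.07905185  0.04      ]
wrist rest {'point': [56.9, 193.3], 'p': 0.66} [ 0.60699593 -0.03104781  0.062     ]
side zero_key_top {'point': [228.5, 219.0], 'p': 0.55} [ 0.48956474 -0.06177846  0.04      ]
side rest {'point': [201.4, 263.4], 'p': 0.92} [ 0.60892659 -0.03726603  0.062     ]
```

View pics/w6.png

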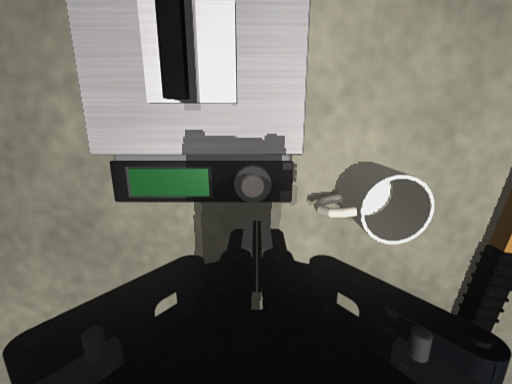

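View pics/side6.png

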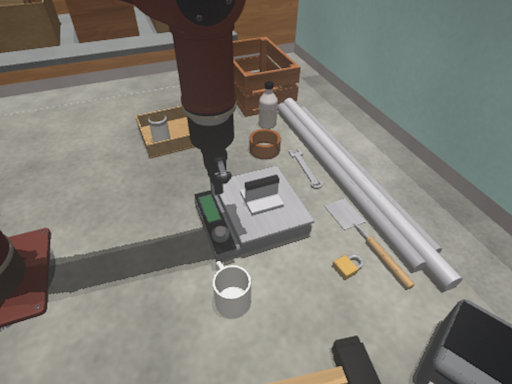

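Run:
```python
from h import *
s=readout.observe();print(s['eef_pos'],s['wrist_torque'])
for z in(.03,.04,.05): print("key",z,unproj("wrist",(185,252),z,s), unproj("top",(234.6,279.6),z),unproj("side",(228.5+2,220),z))
for rc in ((103,148),(103,237)): print("fl",unproj("wrist",rc,.072,s))
for rc in ((98,163),(98,187)): print("trim",unproj("wrist",rc,.124,s))
for rc in ((154,90),(154,302)): print("pl",unproj("wrist",rc,.062,s))
im=optics.get_image("top"); 
cv2.imwrite("pics/top6.png",cv2.resize(im[130:260,190:320],None,fx=4.5,fy=4.5,interpolation=cv2.INTER_CUBIC)[:,:,::-1])
```

```text
[ 0.4873778  -0.08722586  0.17756322] [ 0.05125134 -0.02052432  0.0019439 ]
key 0.03 [ 0.48108944 -0.08212023  0.03      ] [ 0.48688209 -0.08991351  0.03      ] [ 0.49186772 -0.06003937  0.03      ]
key 0.04 [ 0.4835707  -0.08229521  0.04      ] [ 0.48606102 -0.0890878   0.04      ] [ 0.48994543 -0.06826532  0.04      ]
key 0.05 [ 0.48605196 -0.08247019  0.05      ] [ 0.48523996 -0.08826208  0.05      ] [ 0.48802315 -0.07649128  0.05      ]
fl [0.56653744 0.00981281 0.072     ]
fl [ 0.56678132 -0.06957242  0.072     ]
trim [ 0.56710783 -0.02137133  0.124     ]
trim [ 0.5671593  -0.03822122  0.124     ]
pl [0.51960903 0.07511824 0.062     ]
pl [ 0.52028165 -0.13139358  0.062     ]
```

View pics/top6.png

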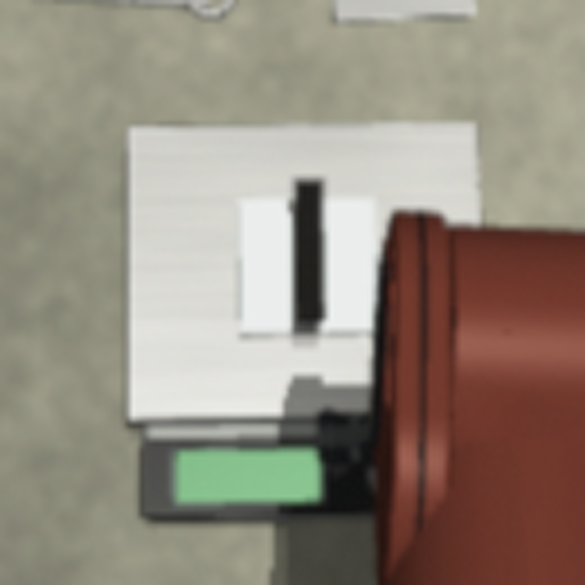

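```bash
python3 -m inch '[{"dx":-3,"dy":2,"dz":-30,"yaw":0},{"dx":0,"dy":0,"dz":-40,"yaw":0},{"dx":0,"dy":0,"dz":-30,"yaw":0},{"dx":0,"dy":0,"dz":-10,"yaw":0},{"dx":0,"dy":0,"dz":0,"yaw":0},{"dx":0,"dy":0,"dz":0,"yaw":0}]'
python3 - <<'E'
from h import *
s=readout.observe();print(s['eef_pos'],s['wrist_force'])
cv2.imwrite("pics/w7.png",optics.get_image("wrist")[:,:,::-1])
im=optics.get_image("side"); cv2.imwrite("pics/side7.png",cv2.resize(im[160:270,170:300],None,fx=5,fy=5,interpolation=cv2.INTER_CUBIC)[:,:,::-1])
E
```

```text
clock: 13.82
eef_pos: [0.4844, -0.0857, 0.0684]
eef_rot: [-3.141, -0.003, 0.0]
wrist_force: [0.4, -0.3, 0.9]
width: -0.0002
[ 0.48438329 -0.08566936  0.06843857] [ 0.44698216 -0.28195358  0.90913423]
```

View pics/side7.png

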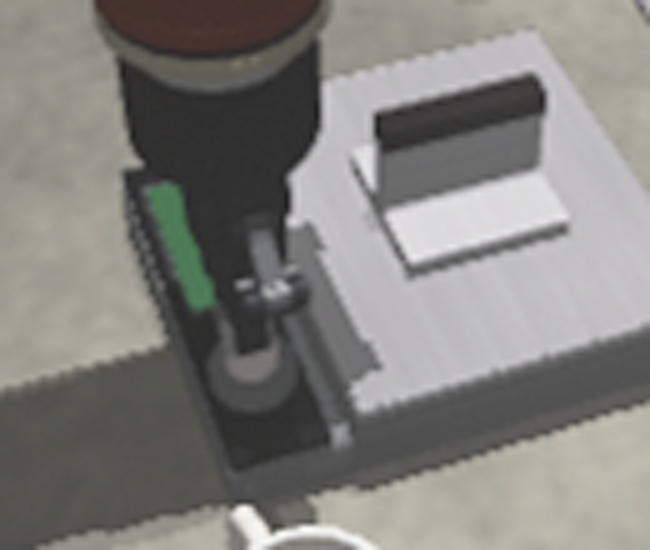

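View pics/w7.png

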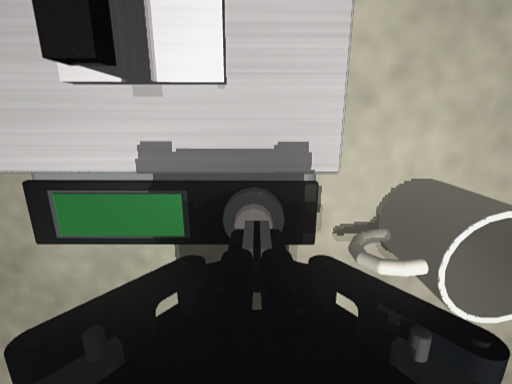

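```bash
python3 -m inch '[{"dx":0,"dy":1,"dz":-5,"yaw":0},{"dx":0,"dy":0,"dz":-5,"yaw":0},{"dx":0,"dy":0,"dz":-3,"yaw":0},{"dx":0,"dy":0,"dz":0,"yaw":0}]'
python3 -m inch '[{"dx":0,"dy":0,"dz":-3,"yaw":0},{"dx":0,"dy":0,"dz":-2,"yaw":0},{"dx":0,"dy":0,"dz":0,"yaw":0}]'
```

```text
clock: 14.25
eef_pos: [0.4856, -0.085, 0.0576]
eef_rot: [3.14, 0.002, 0.005]
wrist_force: [-9.0, 0.8, 28.8]
width: -0.0001
clock: 14.5
eef_pos: [0.4859, -0.0851, 0.0565]
eef_rot: [3.138, 0.002, 0.005]
wrist_force: [-29.6, 4.0, 82.0]
width: 0.0
```

```bash
python3 -m inch '[{"dx":0,"dy":0,"dz":6,"yaw":0}]'
python3 -m inch '[{"dx":0,"dy":0,"dz":7,"yaw":0},{"dx":0,"dy":0,"dz":10,"yaw":0},{"dx":0,"dy":0,"dz":0,"yaw":0}]'
python3 - <<'E'
from h import *
s=readout.observe();print(s['eef_pos'],s['wrist_force'])
cv2.imwrite("pics/w8.png",cv2.resize(optics.get_image("wrist")[120:260,180:340],None,fx=4,fy=4,interpolation=cv2.INTER_CUBIC)[:,:,::-1])
im=optics.get_image("side"); cv2.imwrite("pics/side8.png",cv2.resize(im[190:260,190:270],None,fx=8,fy=8,interpolation=cv2.INTER_CUBIC)[:,:,::-1])
E
```

```text
clock: 14.58
eef_pos: [0.4855, -0.0849, 0.0595]
eef_rot: [3.14, 0.003, 0.006]
wrist_force: [1.6, 0.4, 2.9]
width: -0.0001
clock: 14.83
eef_pos: [0.4848, -0.085, 0.0744]
eef_rot: [3.141, 0.002, 0.003]
wrist_force: [1.3, -0.1, 0.7]
width: -0.0001
[ 0.4847771  -0.08498885  0.07438869] [ 1.30763921 -0.06990545  0.68860256]
```

View pics/side8.png

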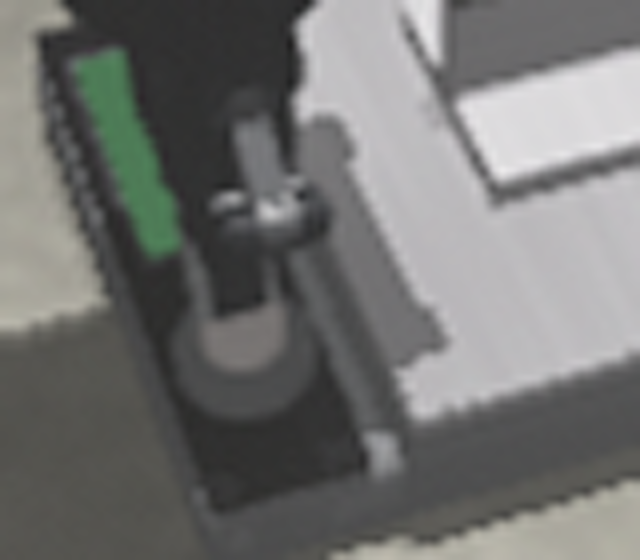

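View pics/w8.png

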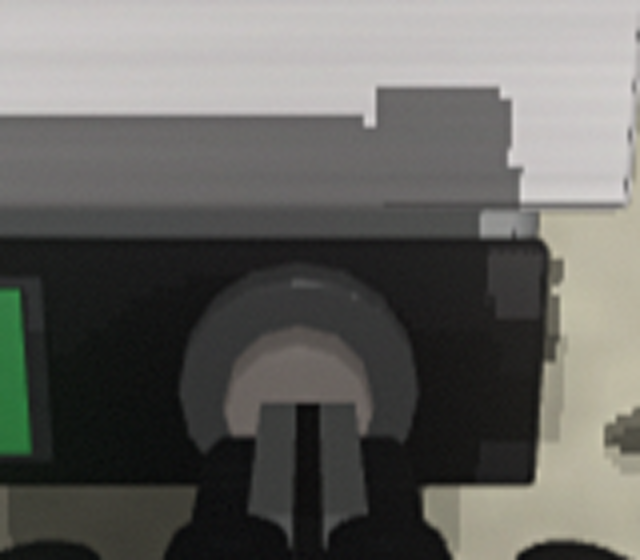

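```bash
python3 -m inch '[{"dx":0,"dy":0,"dz":-8,"yaw":0},{"dx":0,"dy":0,"dz":-4,"yaw":0},{"dx":0,"dy":0,"dz":0,"yaw":0},{"dx":0,"dy":0,"dz":0,"yaw":0}]'
python3 -m inch '[{"dx":0,"dy":0,"dz":-1.5,"yaw":0},{"dx":0,"dy":0,"dz":0,"yaw":0},{"dx":0,"dy":0,"dz":0,"yaw":0}]'
```

```text
clock: 15.27
eef_pos: [0.4834, -0.0848, 0.06]
eef_rot: [-3.141, -0.003, 0.002]
wrist_force: [-0.3, -1.0, 2.0]
width: -0.0003
clock: 15.52
eef_pos: [0.4835, -0.0849, 0.0591]
eef_rot: [-3.142, -0.002, 0.001]
wrist_force: [-1.5, -0.1, 3.9]
width: 0.0001
```

```bash
python3 -m inch '[{"dx":0,"dy":0,"dz":-1.5,"yaw":0},{"dx":0,"dy":0,"dz":0,"yaw":0},{"dx":0,"dy":0,"dz":0,"yaw":0}]'
```

```text
clock: 15.77
eef_pos: [0.4836, -0.0849, 0.058]
eef_rot: [3.141, 0.002, -0.001]
wrist_force: [-3.9, 0.0, 8.9]
width: 0.0006
```

```bash
python3 -m inch '[{"dx":0,"dy":0,"dz":15,"yaw":0},{"dx":0,"dy":0,"dz":35,"yaw":0},{"dx":0,"dy":0,"dz":40,"yaw":0},{"dx":3,"dy":-30,"dz":25,"yaw":-1},{"dx":3,"dy":-35,"dz":10,"yaw":-1},{"dx":3,"dy":-38,"dz":0,"yaw":-1},{"dx":3,"dy":-38,"dz":0,"yaw":-1},{"dx":3,"dy":-38,"dz":0,"yaw":-1},{"dx":3,"dy":-38,"dz":0,"yaw":-1},{"dx":3,"dy":-38,"dz":0,"yaw":-1}]' 100
python3 -m inch '[{"dx":3,"dy":-38,"dz":0,"yaw":-1},{"dx":3,"dy":-38,"dz":0,"yaw":-1},{"dx":0,"dy":0,"dz":0,"yaw":0},{"dx":0,"dy":0,"dz":0,"yaw":0},{"dx":0,"dy":0,"dz":0,"yaw":0}]'
python3 - <<'E'
from h import *
s=readout.observe();print(s['eef_pos'],s['wrist_force'])
cv2.imwrite("pics/w9.png",optics.get_image("wrist")[:,:,::-1])
im=optics.get_image("side"); cv2.imwrite("pics/side9.png",im[:,:,::-1])
for m,z in(("neck",.02),("mallet",.0)):
    for d in finder.mark_of("wrist",m)[:1]:print(m,d,unproj("wrist",d['point'],z,s))
for t in(-.14,0,.06): print(t,proj("wrist",[.5306+t*.9877,-.423-t*.1561,.031],s))
E
```

```text
clock: 16.6
eef_pos: [0.5047, -0.3416, 0.1824]
eef_rot: [3.136, -0.19, 0.0]
wrist_force: [0.7, 0.2, 0.0]
width: 0.0854
clock: 17.02
eef_pos: [0.511, -0.4151, 0.182]
eef_rot: [-3.131, 0.243, 0.001]
wrist_force: [0.3, 0.5, 1.1]
width: 0.0855
[ 0.51100968 -0.41511958  0.18198659] [0.2798833  0.52803564 1.09112737]
neck {'point': [152.9, 256.4], 'p': 0.61} [ 0.53875175 -0.41911181  0.02      ]
mallet {'point': [152.9, 258.0], 'p': 0.57} [ 0.536006   -0.42062447  0.        ]
-0.14 [272.04301271 260.23781518]
0 [160.83067875 260.95569776]
0.06 [104.32285942 261.32045926]
```

View pics/w9.png

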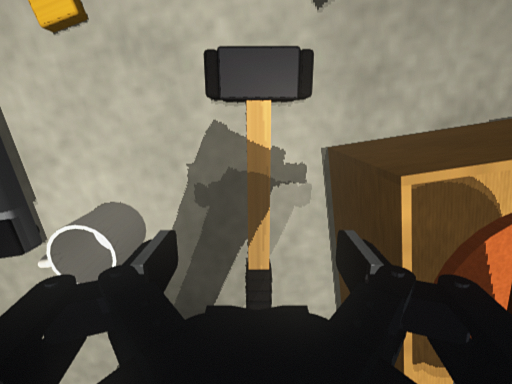

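View pics/side9.png

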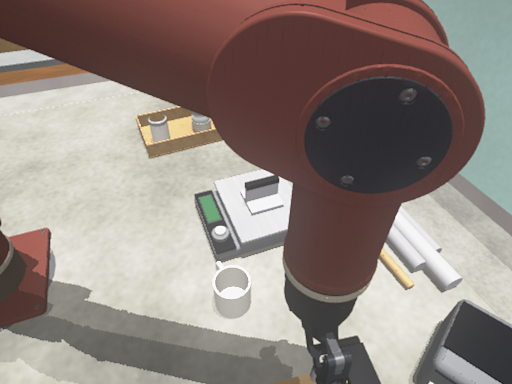

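```bash
python3 -m inch '[{"dx":3,"dy":-1,"dz":-30,"yaw":0},{"dx":0,"dy":0,"dz":-40,"yaw":0},{"dx":0,"dy":0,"dz":-40,"yaw":0},{"dx":0,"dy":0,"dz":-35,"yaw":0},{"dx":0,"dy":0,"dz":-20,"yaw":0},{"dx":0,"dy":0,"dz":-8,"yaw":0},{"dx":0,"dy":0,"dz":0,"yaw":0},{"dx":0,"dy":0,"dz":0,"yaw":0}]'
python3 - <<'E'
from h import *
F=[];T=[]
for i in range(12):
    optics.get_image("wrist"); s=readout.observe();F.append(s['wrist_force']);T.append(s['wrist_torque'])
print(s['clock'],s['eef_pos'],np.mean(F,0),np.std(F,0),np.mean(T,0),np.std(T,0))
E
python3 -m inch '[{"dx":0,"dy":0,"dz":0,"yaw":0},{"dx":0,"dy":0,"dz":0,"yaw":0},{"dx":0,"dy":0,"dz":0,"yaw":0},{"dx":0,"dy":0,"dz":0,"yaw":0},{"dx":0,"dy":0,"dz":0,"yaw":0},{"dx":0,"dy":0,"dz":0,"yaw":0},{"dx":0,"dy":0,"dz":0,"yaw":0}]' 0
```

```text
clock: 17.88
eef_pos: [0.5147, -0.4168, 0.011]
eef_rot: [3.132, -0.243, 0.002]
wrist_force: [0.0, -0.4, 0.3]
width: 0.0858
18.4833 [ 0.51385649 -0.41683514  0.00976056] [-0.01181145  0.36632912  0.1031263 ] [0.5005852  0.45810149 0.47309324] [-0.00133072 -0.01152523 -0.00052783] [0.02685068 0.02178035 0.02397016]
clock: 19.07
eef_pos: [0.5139, -0.4171, 0.01]
eef_rot: [3.132, -0.244, 0.001]
wrist_force: [-1.4, -0.5, 2.2]
width: 0.025
```

```bash
python3 -m inch '[{"dx":0,"dy":0,"dz":10,"yaw":0},{"dx":0,"dy":0,"dz":20,"yaw":0},{"dx":0,"dy":0,"dz":20,"yaw":0},{"dx":0,"dy":0,"dz":0,"yaw":0},{"dx":0,"dy":0,"dz":0,"yaw":0},{"dx":0,"dy":0,"dz":0,"yaw":0},{"dx":0,"dy":0,"dz":0,"yaw":0}]'
python3 - <<'E'
from h import *
F=[];T=[]
cv2.imwrite("pics/w10.png",optics.get_image("wrist")[:,:,::-1])
for i in range(29):
    optics.get_image("wrist"); s=readout.observe();F.append(s['wrist_force']);T.append(s['wrist_torque'])
F=np.mean(F,0);T=np.mean(T,0);print(s['clock'],s['eef_pos'],F,T)
# tau = r x F, F=(0,0,-W): tau=( -ry W... )
W=-F[2]; r=np.array([-T[0]/W, T[1]/W]); u=np.array([.9877,-.156]); print("r",r,"along",r@u)
E
```

```text
clock: 19.65
eef_pos: [0.5127, -0.416, 0.0577]
eef_rot: [-3.13, 0.244, 0.004]
wrist_force: [-0.9, -0.4, -7.4]
width: 0.0248
21.15 [ 0.51386007 -0.41680766  0.05969951] [ 0.04516601 -0.01389143 -6.75646629] [0.02705429 0.12506244 0.00108173]
r [-0.00400421  0.01851004] along -0.0068425203495876465
```

View pics/w10.png

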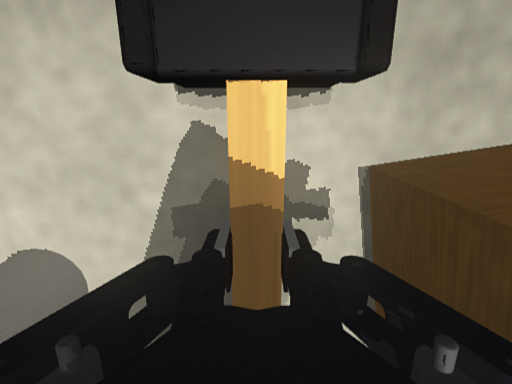

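```bash
python3 -m inch '[{"dx":0,"dy":0,"dz":-20,"yaw":0},{"dx":0,"dy":0,"dz":-20,"yaw":0},{"dx":0,"dy":0,"dz":-7,"yaw":0},{"dx":0,"dy":0,"dz":-2,"yaw":0},{"dx":0,"dy":0,"dz":-1,"yaw":0},{"dx":0,"dy":0,"dz":0,"yaw":0}]'
python3 -m inch '[{"dx":0,"dy":0,"dz":0,"yaw":0},{"dx":0,"dy":0,"dz":0,"yaw":0},{"dx":0,"dy":0,"dz":0,"yaw":0},{"dx":9.5,"dy":-1.5,"dz":1,"yaw":0},{"dx":9.5,"dy":-1.5,"dz":0,"yaw":0},{"dx":0,"dy":0,"dz":0,"yaw":0},{"dx":0,"dy":0,"dz":0,"yaw":0},{"dx":0,"dy":0,"dz":0,"yaw":0},{"dx":0,"dy":0,"dz":0,"yaw":0}]' 60
python3 -m inch '[{"dx":0,"dy":0,"dz":0,"yaw":0},{"dx":0,"dy":0,"dz":0,"yaw":0},{"dx":0,"dy":0,"dz":0,"yaw":0},{"dx":0,"dy":0,"dz":0,"yaw":0},{"dx":0,"dy":0,"dz":0,"yaw":0},{"dx":0,"dy":0,"dz":0,"yaw":0}]' 0
```

```text
clock: 21.65
eef_pos: [0.5141, -0.4169, 0.0103]
eef_rot: [3.132, -0.244, 0.001]
wrist_force: [0.6, 0.1, -6.0]
width: 0.0246
clock: 22.4
eef_pos: [0.5326, -0.4198, 0.0105]
eef_rot: [-3.132, 0.244, 0.001]
wrist_force: [-0.0, 0.4, 0.0]
width: 0.0514
clock: 22.9
eef_pos: [0.5327, -0.4199, 0.0109]
eef_rot: [3.132, -0.244, -0.0]
wrist_force: [-1.6, 1.2, 3.6]
width: 0.0246
```

```bash
python3 -m inch '[{"dx":0,"dy":0,"dz":10,"yaw":0},{"dx":0,"dy":0,"dz":30,"yaw":0},{"dx":0,"dy":0,"dz":40,"yaw":0},{"dx":0,"dy":0,"dz":40,"yaw":0},{"dx":0,"dy":0,"dz":40,"yaw":0},{"dx":0,"dy":0,"dz":15,"yaw":0},{"dx":0,"dy":0,"dz":0,"yaw":0},{"dx":0,"dy":0,"dz":0,"yaw":0},{"dx":0,"dy":0,"dz":0,"yaw":0}]'
python3 - <<'E'
from h import *
F=[];T=[]
cv2.imwrite("pics/side11.png",optics.get_image("side")[:,:,::-1])
for i in range(30):
    optics.get_image("wrist"); s=readout.observe();F.append(s['wrist_force']);T.append(s['wrist_torque'])
F=np.mean(F,0);T=np.mean(T,0);print(s['clock'],s['eef_pos'],F,T,s['joint_positions'].round(2))
W=-F[2]; r=np.array([T[1]/W, -T[0]/W]); u=np.array([.9877,-.156]); print("r",r,"along",r@u)
E
```

```text
clock: 23.65
eef_pos: [0.5315, -0.4189, 0.1827]
eef_rot: [-3.13, 0.244, 0.006]
wrist_force: [-0.2, -0.1, -7.8]
width: 0.0248
25.2 [ 0.532865   -0.41983173  0.18570272] [ 4.80471438e-03 -3.65186261e-02 -6.81860544e+00] [ 0.0087385  -0.0001655  -0.00428418] [ 0.75  0.43 -0.2   1.44  0.08  1.29 -1.18]
r [-2.42713349e-05 -1.28156687e-03] along 0.00017595163433707718
```

View pics/side11.png

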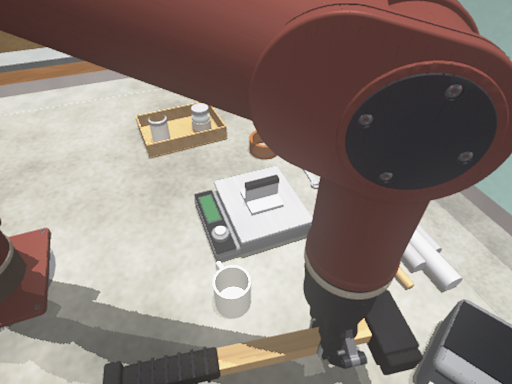

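```bash
python3 -m inch '[{"dx":3,"dy":15,"dz":0,"yaw":4},{"dx":5,"dy":28,"dz":0,"yaw":7},{"dx":5,"dy":28,"dz":0,"yaw":7},{"dx":5,"dy":28,"dz":0,"yaw":7},{"dx":5,"dy":28,"dz":0,"yaw":7},{"dx":5,"dy":28,"dz":0,"yaw":7},{"dx":5,"dy":28,"dz":0,"yaw":7},{"dx":5,"dy":28,"dz":0,"yaw":7},{"dx":5,"dy":28,"dz":0,"yaw":7},{"dx":5,"dy":28,"dz":0,"yaw":7}]'
python3 -m inch '[{"dx":5,"dy":28,"dz":0,"yaw":7},{"dx":5,"dy":28,"dz":0,"yaw":7},{"dx":5,"dy":28,"dz":0,"yaw":7},{"dx":5,"dy":28,"dz":0,"yaw":7},{"dx":5,"dy":11,"dz":0,"yaw":3.9},{"dx":0,"dy":0,"dz":0,"yaw":0},{"dx":0,"dy":0,"dz":0,"yaw":0},{"dx":0,"dy":0,"dz":0,"yaw":0},{"dx":0,"dy":0,"dz":0,"yaw":0}]'
```

```text
clock: 26.03
eef_pos: [0.581, -0.1516, 0.186]
eef_rot: [2.742, 1.533, 0.0]
wrist_force: [0.3, -0.4, -7.4]
width: 0.0245
clock: 26.78
eef_pos: [0.6057, -0.0314, 0.1857]
eef_rot: [2.225, 2.218, -0.001]
wrist_force: [0.3, 0.4, -6.1]
width: 0.0246
```

```bash
python3 -m inch '[{"dx":0,"dy":1.5,"dz":-15,"yaw":0},{"dx":0,"dy":0,"dz":-20,"yaw":0},{"dx":0,"dy":0,"dz":-12,"yaw":0},{"dx":0,"dy":0,"dz":0,"yaw":0},{"dx":0,"dy":0,"dz":0,"yaw":0},{"dx":0,"dy":0,"dz":0,"yaw":0}]'
python3 - <<'E'
from h import *
s=readout.observe();print(s['eef_pos'],R.from_rotvec(s['eef_rot']).as_matrix().round(4).tolist())
for n in("side","wrist"):cv2.imwrite(f"pics/{n}12.png",optics.get_image(n)[:,:,::-1])
im=cv2.imread("pics/side12.png");cv2.imwrite("pics/side12c.png",cv2.resize(im[130:300,130:350],None,fx=3.5,fy=3.5,interpolation=cv2.INTER_CUBIC))
E
```

```text
clock: 27.28
eef_pos: [0.6064, -0.0286, 0.1397]
eef_rot: [2.222, 2.22, 0.001]
wrist_force: [-0.3, 0.1, -7.1]
width: 0.0248
[ 0.60640473 -0.02863144  0.13967522] [[0.0009, 1.0, 0.0011], [1.0, -0.0009, -0.0], [-0.0, 0.0011, -1.0]]
```

View pics/side12c.png

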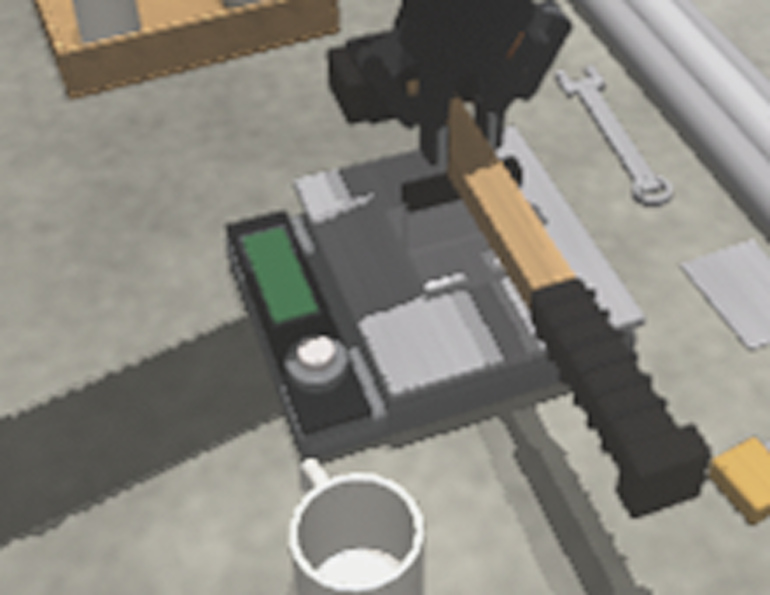

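View pics/wrist12.png

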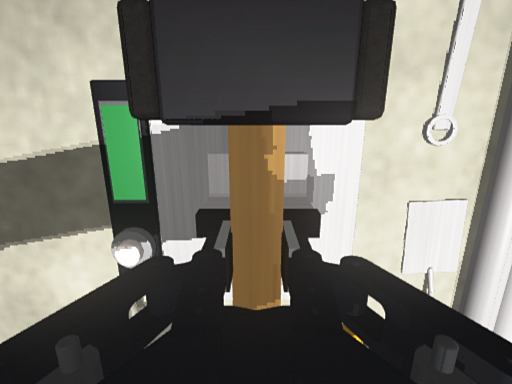

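```bash
python3 -m inch '[{"dx":0,"dy":-1,"dz":-6,"yaw":0},{"dx":0,"dy":0,"dz":-4,"yaw":0},{"dx":0,"dy":0,"dz":-1,"yaw":0},{"dx":0,"dy":0,"dz":0,"yaw":0},{"dx":0,"dy":0,"dz":0,"yaw":0},{"dx":0,"dy":0,"dz":0,"yaw":0}]'
python3 -m inch '[{"dx":0,"dy":0,"dz":-1,"yaw":0},{"dx":0,"dy":0,"dz":0,"yaw":0},{"dx":0,"dy":0,"dz":0,"yaw":0}]'
```

```text
clock: 27.88
eef_pos: [0.606, -0.0293, 0.1278]
eef_rot: [2.222, 2.221, 0.0]
wrist_force: [-0.7, -0.0, -6.1]
width: 0.0246
clock: 28.13
eef_pos: [0.6058, -0.0293, 0.1267]
eef_rot: [-2.222, -2.221, 0.0]
wrist_force: [0.2, -0.4, -7.0]
width: 0.0247
```

```bash
python3 -m inch '[{"dx":0,"dy":0,"dz":-0.6,"yaw":0},{"dx":0,"dy":0,"dz":0,"yaw":0},{"dx":0,"dy":0,"dz":0,"yaw":0}]'
python3 -m inch '[{"dx":0,"dy":0,"dz":-0.5,"yaw":0},{"dx":0,"dy":0,"dz":0,"yaw":0},{"dx":0,"dy":0,"dz":0,"yaw":0}]'
```

```text
clock: 28.38
eef_pos: [0.6058, -0.0294, 0.1261]
eef_rot: [-2.222, -2.221, 0.0]
wrist_force: [0.4, 0.7, -6.3]
width: 0.0247
clock: 28.63
eef_pos: [0.6059, -0.0294, 0.1259]
eef_rot: [2.222, 2.221, 0.0]
wrist_force: [-2.4, 0.6, -2.1]
width: 0.0247
```

```bash
python3 -m inch '[{"dx":0,"dy":0,"dz":-0.4,"yaw":0},{"dx":0,"dy":0,"dz":0,"yaw":0},{"dx":0,"dy":0,"dz":0,"yaw":0}]'
python3 - <<'E'
from h import *
F=[];T=[]
for i in range(12):
    optics.get_image("wrist"); s=readout.observe();F.append(s['wrist_force']);T.append(s['wrist_torque'])
print(s['clock'],s['eef_pos'],np.mean(F,0),np.mean(T,0))
E
```

```text
clock: 28.88
eef_pos: [0.606, -0.0293, 0.1259]
eef_rot: [2.221, 2.221, 0.0]
wrist_force: [-6.5, -1.2, 5.6]
width: 0.0249
29.4833 [ 0.60595817 -0.02930043  0.12588905] [-5.41795245 -0.43136441  5.64626072] [-7.54325856e-02  1.20128118e+00  4.54510419e-04]
```

```bash
python3 -m inch '[{"dx":0,"dy":0,"dz":0.5,"yaw":0},{"dx":0,"dy":0,"dz":0,"yaw":0},{"dx":0,"dy":0,"dz":0,"yaw":0}]'
python3 -m inch '[{"dx":0,"dy":0,"dz":0,"yaw":0},{"dx":0,"dy":0,"dz":0,"yaw":0},{"dx":0,"dy":0,"dz":0,"yaw":0},{"dx":0,"dy":0,"dz":0,"yaw":0}]' 36
python3 - <<'E'
from h import *
s=readout.observe();print(s['eef_pos'],s['wrist_force'])
for n in("side","wrist"):cv2.imwrite(f"pics/{n}13.png",optics.get_image(n)[:,:,::-1])
im=cv2.imread("pics/side13.png");cv2.imwrite("pics/side13c.png",cv2.resize(im[130:300,130:350],None,fx=3.5,fy=3.5,interpolation=cv2.INTER_CUBIC))
E
```

```text
clock: 29.73
eef_pos: [0.6059, -0.0293, 0.1259]
eef_rot: [2.221, 2.221, 0.0]
wrist_force: [-5.0, -0.3, 3.1]
width: 0.0248
clock: 30.07
eef_pos: [0.6062, -0.0293, 0.1258]
eef_rot: [2.221, 2.221, 0.001]
wrist_force: [-0.0, -0.5, 0.9]
width: 0.0308
[ 0.60619319 -0.02929245  0.12579113] [-0.03155328 -0.45649725  0.93856222]
```

View pics/side13c.png

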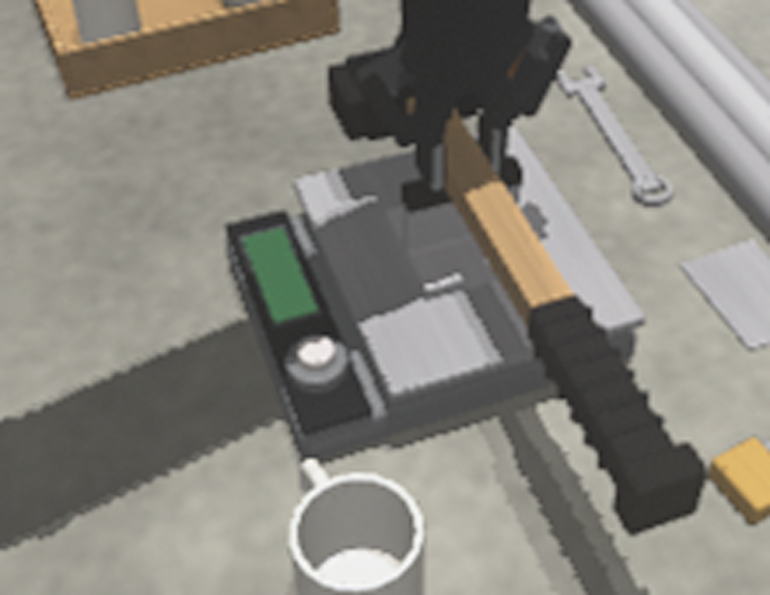

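View pics/wrist13.png

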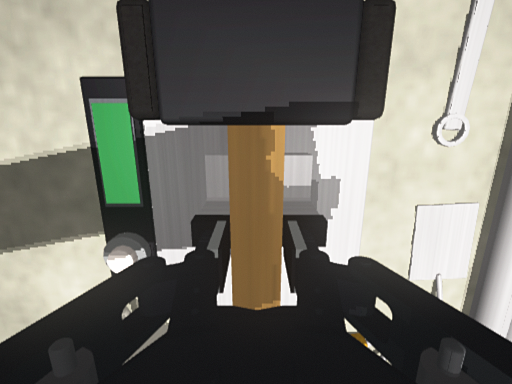

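```bash
python3 -m inch '[{"dx":0,"dy":0,"dz":0,"yaw":0},{"dx":0,"dy":0,"dz":0,"yaw":0},{"dx":0,"dy":0,"dz":0,"yaw":0},{"dx":0,"dy":0,"dz":5,"yaw":0},{"dx":0,"dy":0,"dz":15,"yaw":0},{"dx":0,"dy":0,"dz":30,"yaw":0},{"dx":0,"dy":0,"dz":40,"yaw":0},{"dx":0,"dy":0,"dz":40,"yaw":0},{"dx":0,"dy":0,"dz":0,"yaw":0}]' 65
python3 - <<'E'
from h import *
import time
ims=[]
for n in("side","side"):
    ims.append(optics.get_image(n).astype(int))
    for i in range(4): optics.get_image("top")
ims.append(optics.get_image("side").astype(int)); print([np.abs(ims[0]-x)[130:300,130:350].mean() for x in ims])
s=readout.observe();print(s['clock'],s['eef_pos'],s['wrist_force'])
w=optics.get_image("wrist");cv2.imwrite("pics/wrist14.png",w[:,:,::-1])
im=ims[-1].astype(np.uint8)[:,:,::-1];cv2.imwrite("pics/side14c.png",cv2.resize(im[100:300,130:350],None,fx=3,fy=3,interpolation=cv2.INTER_CUBIC))
E
```

```text
clock: 30.92
eef_pos: [0.6089, -0.0286, 0.2647]
eef_rot: [2.215, 2.216, 0.012]
wrist_force: [1.2, 1.3, 0.2]
width: 0.0554
[np.float64(0.0), np.float64(1.2655258467023174), np.float64(1.2475133689839573)]
31.4667 [ 0.60563063 -0.02936127  0.25508971] [ 0.29329038  0.38707548 -0.73984155]
```

View pics/side14c.png

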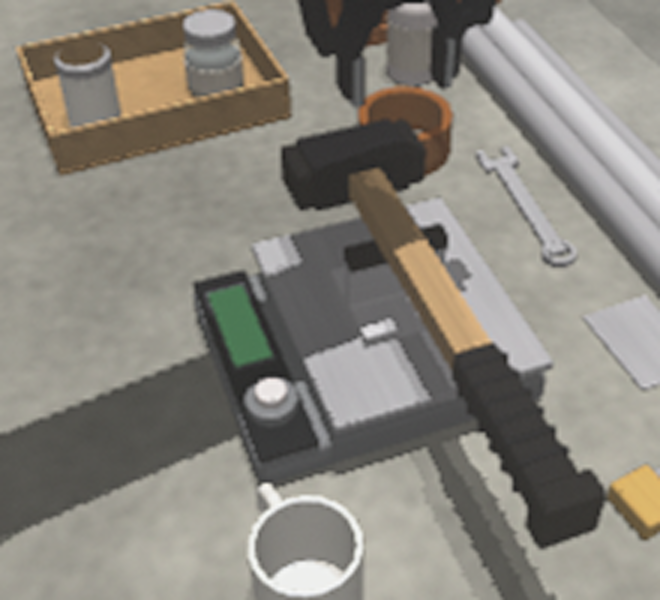

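View pics/wrist14.png

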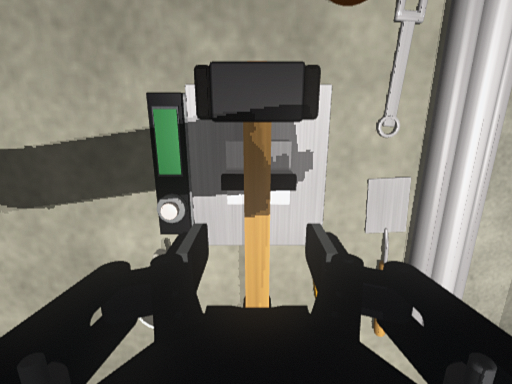

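```bash
python3 -m inch '[{"dx":0,"dy":0,"dz":30,"yaw":0},{"dx":0,"dy":0,"dz":30,"yaw":0},{"dx":0,"dy":0,"dz":0,"yaw":0},{"dx":0,"dy":0,"dz":0,"yaw":0},{"dx":0,"dy":0,"dz":0,"yaw":0},{"dx":0,"dy":0,"dz":0,"yaw":0},{"dx":0,"dy":0,"dz":0,"yaw":0},{"dx":0,"dy":0,"dz":0,"yaw":0}]'
python3 - <<'E'
from h import *
a=optics.get_image("side").astype(int)
d=[]
for k in range(3):
    for i in range(8): optics.get_image("top")
    d.append(np.abs(optics.get_image("side").astype(int)-a)); print(d[-1].mean(),d[-1].max(),(d[-1].max(2)>25).sum())
s=readout.observe();print(s['clock'],s['eef_pos'],s['wrist_force'])
b=optics.get_image("side");cv2.imwrite("pics/side15.png",b[:,:,::-1])
for n,p in (("mug",[.4696,-.2293,0]),("padlock",0)): print(n,finder.mark_of("side",n)[:1])
# level: predicted knob end and head for level mallet
for t,z in((.110,.124-.009),(-.275,.124-.009)): print(proj("side",[.606,-.0295+t-(-.002),z]))
for t,w,z in((-.275,.020,.155),(-.275,-.020,.155),(-.275,.02,.115),(-.275,-.02,.115)): print("knob",proj("side",[.606+w,-.0295+t+.002,z]))
cv2.imwrite("pics/side15c.png",cv2.resize(b[220:300,280:350],None,fx=8,fy=7,interpolation=cv2.INTER_CUBIC)[:,:,::-1])
E
```

```text
clock: 32.18
eef_pos: [0.6055, -0.0294, 0.3148]
eef_rot: [-2.221, -2.22, 0.002]
wrist_force: [0.0, -0.4, -0.3]
width: 0.0554
0.6064351399739584 57 43
0.6058281792534722 57 40
0.6062520345052084 57 44
33.5833 [ 0.60584245 -0.02930893  0.31570689] [0.19715006 0.52066943 0.12622211]
mug [{'point': [301.8, 233.5], 'p': 0.86}]
padlock [{'point': [268.1, 346.0], 'p': 0.61}]
[155.13401925 244.67297333]
[280.90137066 320.20863605]
knob [264.27769941 333.87558577]
knob [271.51755146 312.92699511]
knob [277.36215348 330.15399031]
knob [284.50237416 310.08965958]
```

View pics/side15.png

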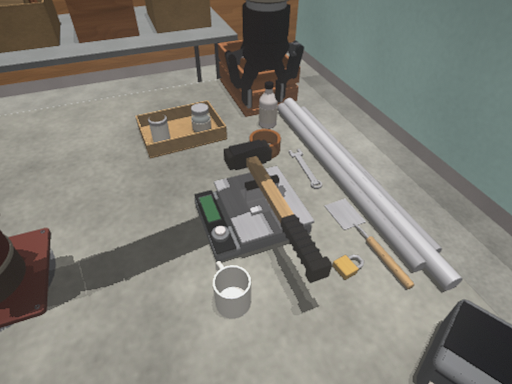

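View pics/side15c.png

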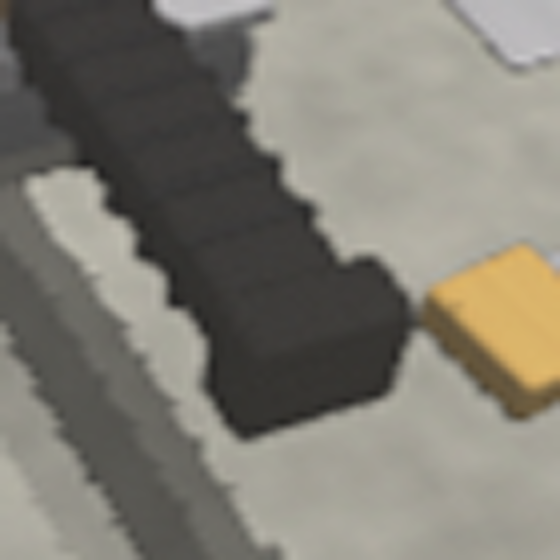

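```bash
python3 -c "
from rig import ticket; print(ticket.close_job())"
```

```text
the job is handed in; nothing more can be done
None
```

The mallet is balanced across the rest on the scale, and I handed the job in at about 33.7 s of the 72 s allowed. The order was as asked: the tin went upright into the empty half of the carton, the rest went on the platter, I pressed the zero key, then placed the mallet. I never touched the jar, mug, tape or padlock.

**Last checks**
- **Mallet balance:** I found the balance point from the wrist torque. After I gripped again there, it lay within about 1 mm of the grip. The mallet was set down over the middle of the edge, square to about 0.2°.
- **Stillness and level:** side pictures taken over 1.4 s, with the arm clear above, showed no further change. The knob end was within about 2 px of where a level mallet should appear, roughly 3–5 mm.
- **Rest position:** it stands along the scale's x axis, about 2–3 mm from the platter's middle. The wrist and top cameras disagreed by a few mm on which side it is off.

**What went less well**
- **Zero key:** on the first press I went too far and the wrist force reached 82 N, through the fingertips. That is below the 120 N limit, but much harder than needed. A second, gentle press felt the spring and reached the bottom at about 9 N. I judged both presses from force and height, since I had no reading of the key itself.
- **Setting the mallet down:** I pressed a few newtons sideways before easing off and opening the fingers. The mallet did not move visibly on release.

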